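Take the trimming hook from the tool mug and lay it on its bench rest

ROBOT

A 6-joint arm with a two-finger parallel gripper is mounted at the origin on the work surface. World frame = base frame: x ahead of the robot, y to its left, z up, the work surface at z = 0. Lengths are in m, angles in rad, forces in N, time in s.
With the tool pointing down it reaches from about 0.35 to 0.8 m from the base axis. Payload 7.3 kg.
Tool frame: the origin (TCP) lies on the mounting face of the last link; the fingertips stand 173 mm ahead of it and the grasp point (between the pads) lies 155 mm ahead of it; z points along the fingers, y is the direction in which the jaws open and shut (so a half turn about z gives the same grasp; the last joint's range is limited). The gripper opens to 85 mm and grips with 20 to 120 N. Pads are 22 mm wide; open, the fingers measure 114 mm over their backs; the gripper's body (76 mm by 85 mm) begins 54 mm behind the grasp point. The pads swing forward as they close: fully open they stand 13 mm farther back than shut.
Start: joints at [-1.445, 0.342, 1.524, -0, 1.275, -0.146], TCP at [0.141, -0.506, 0.405] pointing down, gripper open.
Joint ranges: [-2.53, 2.53], [-0.77, 2.02], [0.04, 2.7], [-1, 4.14], [0.28, 2.66], [-3.11, 3.11]. Speed limits (rad/s): [2.57, 2.57, 3.14, 3.14, 3.14, 3.14].

INTERFACE

Orientations are given as a unit quaternion [w, x, y, z].
In Python, from station import monitor, optics, r gives the robot as it stands.
- The arm moves only by the tool servo_tool, never from a script. Its argument "plan" is one flat list of numbers, 7 for each row, row after row: the shift along the tool's x, y, z in mm, then the turn, a rotation vector about the tool's x, y, z in degrees, then the opening, from 0 (shut) to 1 (fully open). A call has 1 to 10 rows; each row is the pose to reach, as a shift and turn from the pose commanded when the call began, along the tool's axes at that moment; what a row does not reach only later rows make up. A row lasts 1/10 s, in which the tool goes at most 50 mm and 8.59 degrees, less where a joint would pass 70% of its speed; a pose out of reach is approached as far as the arm can. A call with a gripper value outside its range is refused whole. The fingers move at their own pace and stop on an object; the grip force is fixed at half the most. Time passes only in rows, so rows that repeat a pose let the fingers close. It gives the time, the measured TCP pose, the force and the opening at its end, in the units of the state.
- monitor.sense(): the state, without advancing time (a new reading comes with each control period).
- optics.capture(name): name is "scene" or "top" or "wrist"; returns the picture (480x640x3 uint8, blue, green, red); there is no depth.
- optics.get_calibration(name): a dict with "fx", "fy", "cx", "cy" (pixels), "dist_coeffs" ([k1, k2, p1, p2, k3] as OpenCV has them; the pictures are not rectified), "extrinsics" (4x4, takes a point from world to camera coordinates). Camera axes: x right, y down, z forward; pixel columns grow to the right and rows downward; lengths in m; the calibration is good to about 2 mm. A picture is of the moment at which its call begins: read the wrist's pose just before it. get_calibration takes no time and is no camera call; for the wrist camera it gives the pose at the moment of the call.
- r.finish_job(): hands the job in, once; it reports no verdict.
The state is a dict: "time": time; "qpos": joint angles; "dq": joint speeds; "joint_torque": joint torques, N m; "tool_pos": TCP position; "eef_rot": TCP orientation; "wrist_force": force on the tool from outside, world axes, zero at the start; "wrist_torque": the same for the moment, N m; "opening": finger opening in m.
Only numpy, scipy, OpenCV 4.12 (cv2) and the standard library are available. Lean on these libraries where they do the work, as an engineer would, in place of code of your own. Each camera call takes 0.05 s, during which the arm holds its last target. There are 200 camera calls.

TASK

Draw the long orange-handled trimming hook out of the tool mug without its hooked end pulling up the black-handled or the blue-handled tool beside it, and lay it level on the blue two-saddle bench rest, its handle in the handle saddle and its thin steel shank in the other, about centred lengthwise; lay it down, do not let it drop. Leave the mug standing where it is with the other two tools down in it, and do not disturb the other things on the bench.

Things in the scene. Friction and masses are not known exactly. Their poses are not given: they have to be found in the camera images.
- hook: Trimming hook, rigid, 200 mm, about 85 g. Origin on the axis at the hooked end, +z along the axis to the butt. z 0-92 mm: round steel shank, 8 mm diameter, its end bent off 12 mm along +y; z 92-200: round orange handle, 22 mm diameter; centre of mass near z 105. Starts in the mug, hooked end on its floor, leaning about 23 degrees on the rim, butt about 190 mm above the bench; nothing clamps it.
- hook_tip (a point): Point on the hook's axis at its hooked end (origin of hook); drawn along the hook's axis it leaves the mug after about 110 mm. The bent end starts pointing to the scraper's side: drawn straight out so, it catches under the scraper's handle and lifts it. Eased up about 27 mm and turned to face away from the lean, between the two other tools, it passes. Not visible inside the mug.
- hook_butt (a point): Point on the hook's axis at the butt of the handle, 200 mm from hook_tip. When the hook lies centred in the rest it is at the rest's x -100 mm; its axis is then level, at the rest's y 0, 45 mm above the bench.
- mug: White mug used as a tool pot, loose on the bench, about 380 g: 70 mm outside and 61 mm inside diameter, 105 mm tall, inner floor 6 mm above the bench, a handle loop standing out 68 mm from the axis along its +y. Origin at the centre of its underside, +z up. The trimming hook leans towards the mug's +x; that direction differs each time.
- rest: Blue bench tool rest, fixed: base plate 176x72x6 mm (origin: centre of its underside) and two upright saddles 8 mm thick, V notches with sides at 45 degrees. +x: where the hooked end must point. Handle saddle at x -75 mm: V bottom 29 mm up, 40 wide, arms' tops 49 mm up. Shank saddle at x +55: V bottom 39 mm, 37 wide, tops 58 mm. The hook lying in both, centred, has hook_tip at x +100 mm.
- scraper: Black-handled scraper, 145 mm long, 16 mm thick handle, its lower 70 mm a 6 mm shank, standing in the mug, leaning about 9 degrees, its top about 150 mm above the bench, on the mug's +y side, away from the hook's handle. Origin at its lower end, +z along its axis to the handle.
- awl: Blue-handled awl, same size as the scraper, standing in the mug likewise, on its -y side. Origin at its lower end, +z along its axis to the handle.
- scraper_tip (a point): Lower end of the scraper (its origin), resting on the floor of the mug.
- awl_tip (a point): Lower end of the awl (its origin), resting on the floor of the mug.
- spray_bottle: White spray bottle with a red head, 65 mm in diameter, 200 mm tall, at the left. Origin at the centre of its underside.
- tape_roll: Amber tape roll lying flat, 100 mm in diameter, 24 mm high, at the right. Origin at the centre of its underside.
- part_stack: Stack of three black round mouldings (one piece), 54 mm in diameter, 44 mm high, at the right. Origin at the centre of its underside.
- part_one: One black round moulding, 54 mm in diameter, 18 mm high, at the left. Origin at the centre of its underside.

How it is judged:
On the way:
1. the trimming hook is drawn clear of the mug: its hooked end is above 120 mm, held by the fingers, with the mug still standing (height (world z) of hook_tip above 0.12 m and contact force between the fingers and hook above 0.5 N and angle between mug's own z axis and vertical below 0.12 rad), for 0.1 s.
At the end, for the whole second after the job is handed in: The hook lies at rest in both saddles, hooked end to the rest's +x: both ends within 8 mm sideways and 6 mm in height of the saddle axis, within 20 mm of centred lengthwise. The mug is upright (0.12 rad), moved under 50 mm, the black and blue tools still in it (x of hook_tip in the frame of rest between 0.08 and 0.12 m and y of hook_tip in the frame of rest between -0.008 and 0.008 m and z of hook_tip in the frame of rest between 0.039 and 0.051 m and y of hook_butt in the frame of rest between -0.008 and 0.008 m and z of hook_butt in the frame of rest between 0.039 and 0.051 m and x of hook_butt in the frame of rest below -0.078 m and linear speed of hook below 0.02 m/s and angle between mug's own z axis and vertical below 0.12 rad and distance of mug from where it was at the start of the episode below 0.05 m and distance between each of scraper_tip, awl_tip and mug below 0.05 m); the robot touches nothing.
It fails at once if the black- or the blue-handled tool is pulled up with the hook (its lower end more than 50 mm above the bench) (height (world z) of any of scraper_tip, awl_tip above 0.05 m).
It fails at once if the trimming hook is dropped (faster than 0.6 m/s while the fingers do not touch it) (contact force between the fingers and hook below 0.05 N and linear speed of hook above 0.6 m/s).
It fails at once if the mug is tipped by more than 0.4 rad (angle between mug's own z axis and vertical above 0.4 rad).
It fails at once if another thing on the bench is moved by more than 40 mm (distance of any of spray_bottle, tape_roll, part_stack, part_one from where it was at the start of the episode above 0.04 m).
It also fails if it takes over 58 s, if anything falls off the work surface, if the arm or the gripper's body presses on something with over 40 N, if the wrist force passes 120 N, or if a joint passes its speed limit or range.

## Working session

There is one attempt and no reset: what is moved stays moved. The work goes in short steps, Python scripts to look and compute and a tool call to move; the robot and the scene stay as the last step left them, time stands still between calls to the robot, and variables do not carry over. Pictures are saved under pics/ and viewed, about 8 in all and at most 12, crops included, and the job is handed in when it is done.

Besides the shell and the picture viewer there is one more tool, called after "Call:" as name(argument=value, ...) on one line, values as JSON. servo_tool: Moves the arm, as the interface text tells. Its arguments: {"type":"object","properties":{"plan":{"type":"array"}},"required":["plan"]}

```bash
mkdir -p pics; ls
python3 - <<'E'
from station import monitor, optics, r
import cv2,numpy as np
s=monitor.sense();print(s)
for n in ("scene","top"):
    im=optics.capture(n);cv2.imwrite(f"pics/{n}0.png",im)
    c=optics.get_calibration(n);print(n,{k:np.round(v,4).tolist() for k,v in c.items()})
E
```

```text
pics
{'time': 0.0, 'qpos': array([-1.44501409e+00,  3.42727645e-01,  1.52502909e+00, -6.08761387e-06,
        1.27544084e+00, -1.45988535e-01]), 'dq': array([-1.20865729e-03, -1.07353847e-03,  6.32941331e-04,  1.51649369e-03,
       -1.27036144e-03, -2.76202218e-05]), 'joint_torque': array([-1.99258930e-04, -4.33673000e+01, -2.46012622e+01, -1.27514722e-04,
        7.86588964e-03, -2.24544794e-05]), 'tool_pos': array([ 0.14093794, -0.50557919,  0.40401899]), 'eef_rot': array([-8.02447935e-04,  9.90781339e-01,  1.35468423e-01,  5.19608532e-06]), 'wrist_force': array([-0.04432783, -0.06535019, -0.19733572]), 'wrist_torque': array([ 0.03886605,  0.01128501, -0.01367899]), 'opening': 0.08542718655934188}
scene {'fx': 542.3698, 'fy': 542.3698, 'cx': 320.5348, 'cy': 237.3981, 'dist_coeffs': [-0.054, 0.0, 0.0, 0.0, 0.0], 'extrinsics': [[-0.3688, 0.9295, -0.0052, 0.2214], [0.7399, 0.2902, -0.6068, -0.3166], [-0.5625, -0.2276, -0.7948, 1.681], [0.0, 0.0, 0.0, 1.0]]}
top {'fx': 470.1222, 'fy': 470.1222, 'cx': 315.5979, 'cy': 241.4443, 'dist_coeffs': [-0.0723, 0.0, 0.0, 0.0, 0.0], 'extrinsics': [[0.0247, -0.9997, 0.002, -0.0286], [-0.984, -0.0247, -0.1764, 0.5341], [0.1764, 0.0024, -0.9843, 1.3652], [0.0, 0.0, 0.0, 1.0]]}
```

View pics/scene0.png

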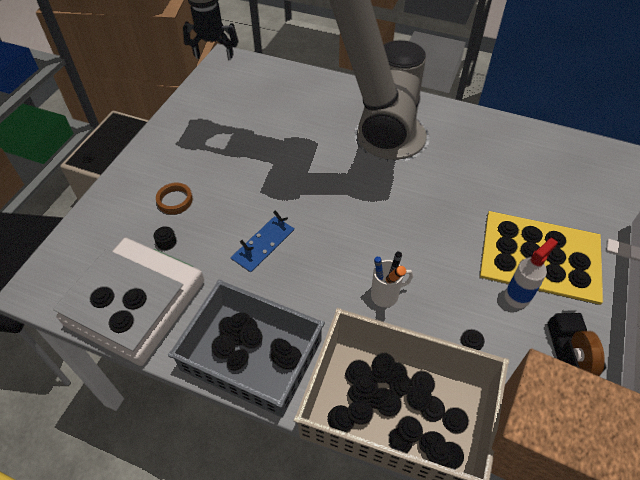

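View pics/top0.png

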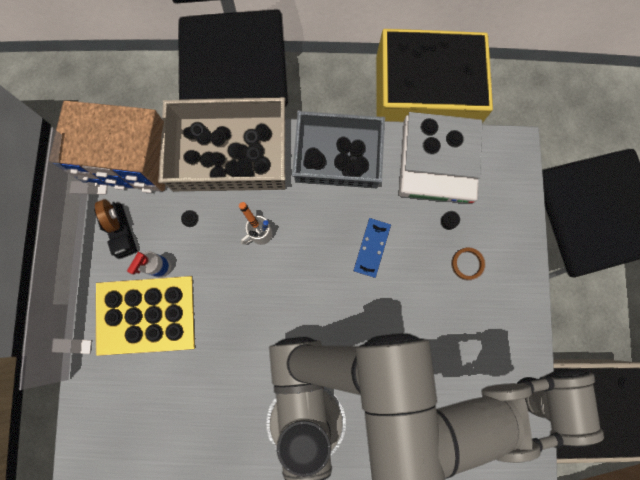

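The scene view shows the mug at about (385,290), with the hook's orange butt at (398,270), and the rest at (263,242). In the top view the mug is at (257,231), the butt at (243,206) and the rest at (373,247). I'll zoom in on both views in one composite.

Run:
```python
import cv2,numpy as np
s=cv2.imread("pics/scene0.png");t=cv2.imread("pics/top0.png")
def crop(im,x,y,w,h,W,H): return cv2.resize(im[y:y+h,x:x+w],(W,H),interpolation=cv2.INTER_CUBIC)
a=np.hstack([crop(s,360,245,60,65,400,300*65//65) if 0 else crop(s,355,245,80,60,400,300),crop(s,225,205,80,60,400,300)])
b=np.hstack([crop(t,220,195,80,60,400,300),crop(t,333,217,80,60,400,300)])
cv2.imwrite("pics/c1.png",np.vstack([a,b]))
```

```text
(no output)
```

View pics/c1.png

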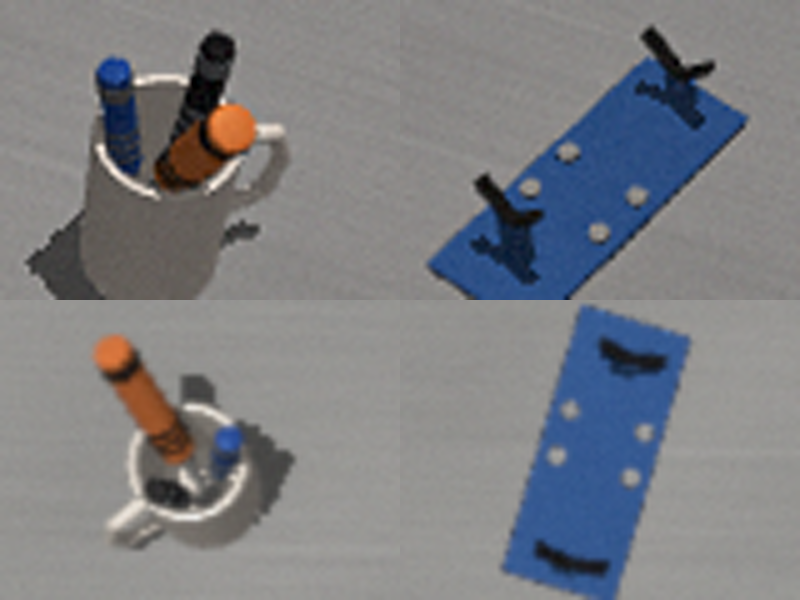

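The composite shows three things:
- **Hook:** the butt face is at (232,130)/5 in the scene crop and (115,53)/5 in the top crop.
- **Mug:** its handle loop is at lower left in the top crop, so mug +y points that way and the hook leans up-left.
- **Rest:** the saddle nearest the plate edge, which is the handle saddle, is at the robot's end. So rest +x points away from the robot.

Next I'll triangulate these.

```bash
cat > h.py <<'E'
import cv2,numpy as np
from scipy.optimize import least_squares
from scipy.spatial.transform import Rotation as R
from station import monitor, optics, r
def KD(c): return np.array([[c['fx'],0,c['cx']],[0,c['fy'],c['cy']],[0,0,1.]]),np.array(c['dist_coeffs'])
def ray(c,p):
    K,D=KD(c);u=cv2.undistortPoints(np.array([[p]],float),K,D)[0,0];E=np.array(c['extrinsics'])
    o=-E[:3,:3].T@E[:3,3];d=E[:3,:3].T@np.r_[u,1];return o,d/np.linalg.norm(d)
def onz(c,p,z):
    o,d=ray(c,p);return o+d*(z-o[2])/d[2]
def tri(obs):
    A=0;b=0
    for c,p in obs:
        o,d=ray(c,p);P=np.eye(3)-np.outer(d,d);A=A+P;b=b+P@o
    x=np.linalg.solve(A,b);return x,[np.linalg.norm((np.eye(3)-np.outer(d,d))@(x-o))*1e3 for o,d in [ray(c,p) for c,p in obs]]
def proj(c,X):
    K,D=KD(c);E=np.array(c['extrinsics']);return cv2.projectPoints(np.atleast_2d(X).astype(float),cv2.Rodrigues(E[:3,:3])[0],E[:3,3],K,D)[0][:,0]
def pose():
    s=monitor.sense();q=s['eef_rot'];return np.array(s['tool_pos']),R.from_quat(np.r_[q[1:],q[0]])
E
python3 - <<'E'
from h import *
S=optics.get_calibration("scene");T=optics.get_calibration("top")
s=lambda x,y:(355+x/5,245+y/5); t=lambda x,y:(220+x/5,195+y/5)
for n,a,b in [("butt",(232,130),(115,54)),("scrtop",(218,42),(160,188)),("awltop",(114,68),(229,136))]:
    print(n,np.round(tri([(S,s(*a)),(T,t(*b))]),4) if 0 else tri([(S,s(*a)),(T,t(*b))]))
m=onz(T,t(188,162),.105);hl=onz(T,t(120,232),.06);print("mug",m,hl,"k yaw",np.degrees(np.arctan2(*(hl-m)[1::-1])))
# from scene rim: left, right
print("mug scene rim",onz(S,s(170,137),.105))
# rest base by colour, both views
for n,C in (("scene",S),("top",T)):
    im=cv2.imread(f"pics/{n}0.png");h=cv2.cvtColor(im,cv2.COLOR_BGR2HSV)
    M=((h[...,0]>100)&(h[...,0]<120)&(h[...,1]>110)&(h[...,2]>50)).astype(np.uint8)
    k,l,st,ce=cv2.connectedComponentsWithStats(M)
    x,y=(263,242) if n=="scene" else (373,247)
    i=l[y,x] or max(range(1,k),key=lambda j:st[j,4]*(np.hypot(*(ce[j]-(x,y)))<30))
    cnt=max(cv2.findContours((l==i).astype(np.uint8),cv2.RETR_EXTERNAL,cv2.CHAIN_APPROX_NONE)[0],key=len)[:,0]
    w=np.array([onz(C,p,.006)[:2] for p in cnt.astype(float)])
    rc=cv2.minAreaRect((w*1000).astype(np.float32));print(n,rc)
E
```

```text
butt (array([0.60408421, 0.18671919, 0.18658472]), [np.float64(0.5297164445469722), np.float64(0.5297164445469651)])
scrtop (array([0.53646714, 0.16371901, 0.15131875]), [np.float64(1.0703746181493292), np.float64(1.0703746181493938)])
awltop (array([0.56725173, 0.12543372, 0.15177215]), [np.float64(0.10528901912162086), np.float64(0.10528901912153442)])
mug [0.56152263 0.15369123 0.105     ] [0.5272319  0.19815096 0.06      ] k yaw 127.6421500885816
mug scene rim [0.56207217 0.15480094 0.105     ]
scene ((526.5610961914062, -192.94200134277344), (71.00287628173828, 176.58995056152344), 74.47559356689453)
top ((528.572265625, -189.75564575195312), (69.66377258300781, 173.38333129882812), 73.96866607666016)
```

Measured so far:
- **Mug:** at (0.562, 0.154), hook leaning at about 37.5° yaw.
- **Hook butt:** at (0.604, 0.187, 0.188).
- **Rest:** at (0.5275, -0.1915), with +x at about -15.8° yaw.

I'll move in through varied orientations so I can identify the arm's kinematics, because the turn needs a reachability check.

Call:
servo_tool(plan=[308,-174,0,20,0,0,1,308,-174,0,20,0,0,1,308,-174,0,20,0,0,1,308,-174,0,20,0,0,1,308,-174,0,20,0,0,1,308,-174,0,20,0,0,1,308,-174,0,20,0,0,1,308,-174,0,20,0,0,1])

```text
time: 0.9
tool_pos: [0.3935, -0.2516, 0.4046]
eef_rot: [-0.173, 0.975, 0.136, -0.024]
wrist_force: [-0.8, -0.5, 0.5]
opening: 0.0856
```

```bash
cat > log.py <<'E'
from h import *
import json,os
s=monitor.sense();L=json.load(open('log.json')) if os.path.exists('log.json') else [[[-1.44501,.342728,1.525029,0,1.275441,-.145988],[.140938,-.505579,.404019],[-8.024e-4,.990781,.135468,5e-6]]]
L.append([list(map(float,s[k])) for k in('qpos','tool_pos','eef_rot')]);json.dump(L,open('log.json','w'));print(s['time'],np.round(L[-1][0],3),np.round(L[-1][1],3))
def model(q): return (R.from_euler('z',q[0])*R.from_euler('y',q[1]+q[2])*R.from_euler('z',q[3])*R.from_euler('y',q[4])*R.from_euler('z',q[5]))
for q,p,w in L: print(np.round((model(q).inv()*R.from_quat(w[1:]+w[:1])).as_rotvec(degrees=True),1))
E
python3 log.py
```

```text
0.9 [-0.785  0.311  1.594  0.169  1.545  0.478] [ 0.394 -0.252  0.405]
[ 0. -0. 90.]
[-0.  0. 90.]
```

Call:
servo_tool(plan=[60,-60,0,0,35,0,1,60,-60,0,0,35,0,1,60,-60,0,0,35,0,1,60,-60,0,0,35,0,1,60,-60,0,0,35,0,1,60,-60,0,0,35,0,1])

```text
time: 1.5
tool_pos: [0.4331, -0.1855, 0.425]
eef_rot: [-0.204, 0.938, 0.075, 0.269]
wrist_force: [0.0, 0.1, 0.9]
opening: 0.0852
```

```bash
python3 log.py
```

```text
1.5 [-0.763  0.199  1.758  0.739  1.227  0.373] [ 0.433 -0.185  0.425]
[ 0. -0. 90.]
[-0.  0. 90.]
[ 0.  0. 90.]
```

Call:
servo_tool(plan=[100,-60,0,20,-10,40,1,100,-60,0,20,-10,40,1,100,-60,0,20,-10,40,1,100,-60,0,20,-10,40,1,100,-60,0,20,-10,40,1,100,-60,0,20,-10,40,1])

```text
time: 2.1
tool_pos: [0.503, -0.1279, 0.4992]
eef_rot: [-0.433, 0.878, -0.187, 0.084]
wrist_force: [-0.1, -0.4, -0.6]
opening: 0.0854
```

```bash
python3 log.py
```

```text
2.1 [-0.613  0.293  1.483  0.887  1.609  1.298] [ 0.503 -0.128  0.499]
[ 0. -0. 90.]
[-0.  0. 90.]
[ 0.  0. 90.]
[ 0.  0. 90.]
```

```bash
cat > kin.py <<'E'
from h import *
import json
def chain(q):
    A=R.from_euler('z',q[0]);B=A*R.from_euler('y',q[1]);C=B*R.from_euler('y',q[2]);D=C*R.from_euler('z',q[3]);F=D*R.from_euler('y',q[4])
    return A,B,C,D,F,F*R.from_euler('z',q[5]+np.pi/2)
def cols(q):
    A,B,C,D,F,G=[x.as_matrix() for x in chain(q)]
    return np.c_[A[:,1],[0,0,1],B[:,2],C[:,0],C[:,2],D[:,1],F[:,2]]
L=json.load(open('log.json'))
M=np.vstack([cols(q) for q,_,_ in L]);b=np.hstack([p for _,p,_ in L])
t,_,rk,_=np.linalg.lstsq(M,b,rcond=1e-6);res=M@t-b
lo=np.array([-2.53,-.77,.04,-1,.28,-3.11]);hi=np.array([2.53,2.02,2.7,4.14,2.66,3.11])
def fk(q): return cols(q)@t,chain(q)[-1]
def ik(p,Rt,q0):
    f=lambda q:np.r_[(fk(q)[0]-p)*5,(Rt.inv()*fk(q)[1]).as_rotvec()]
    s=least_squares(f,np.clip(q0,lo+.01,hi-.01),bounds=(lo,hi));return s.x,np.abs(f(s.x)).max()
if __name__=="__main__": print(np.round(t,4),rk,np.abs(res).max())
E
python3 kin.py
```

```text
[ 0.0764  0.2229  0.5062  0.0465  0.3796 -0.      0.1401] 7 1.2494982790656195e-06
```

Kinematics identified exactly. Now I'll plan the grasp angle and the turn, checking reachability and clearance.

```bash
cat > plan.py <<'E'
from kin import *
mug=np.array([.562,.154,0]);yl=np.radians(37.5);l=np.array([np.cos(yl),np.sin(yl),0]);k=np.array([-l[1],l[0],0]);Z=np.array([0,0,1.])
til=np.radians(23.3);butt=np.array([.604,.1868,.188])
u=np.sin(til)*l+np.cos(til)*Z;e1=np.cos(til)*l-np.sin(til)*Z
rc=np.array([.5275,-.1915,0]);yr=np.radians(-15.8);X=np.array([np.cos(yr),np.sin(yr),0])
def ori(u,e,th,f):
    a=-np.cos(th)*u+np.sin(th)*e;y=f*np.cross(u,e);return R.from_matrix(np.c_[np.cross(y,a),y,a])
def tcp(g,Rt): return g-.155*Rt.as_matrix()[:,2]
def E(psi): return np.cos(psi)*e1+np.sin(psi)*k
def caps():
    P=[]
    for sg in(1,-1):
        top=mug-.013*l+sg*.024*k+.151*Z;d=-np.cos(.157)*Z-np.sin(.157)*sg*k
        P+=[(top+d*s,.008) for s in np.linspace(.006,.07,14)]
    for an in np.linspace(0,2*np.pi,24,endpoint=False):
        P.append((mug+.033*(np.cos(an)*l+np.sin(an)*k)+.104*Z,.003))
    return P
def clear(p,Rt,op):
    # sdf to boxes: body, two fingers
    m=1
    for c,rad in caps():
        v=Rt.inv().apply(c-p)
        for ctr,h in [((0,0,.05),(.04,.0425,.051)),((0,op/2+.008,.137),(.011,.008,.036)),((0,-op/2-.008,.137),(.011,.008,.036))]:
            d=np.abs(v-ctr)-h;m=min(m,np.linalg.norm(np.maximum(d,0))+min(d.max(),0)-rad)
    return m
E
cat > s.py <<'E'
from plan import *
zg=.155;q0=np.array(L[-1][0])
for th in (40,50,60):
  for p0 in (-95,-85,-75,-65):
    for f in(1,-1):
      t=np.radians(th);g=butt-(.2-zg)*u;o=[];q=q0.copy();q[5]=1.5*1 if 0 else 0;bad=0;qs=[]
      seq=[(g,E(np.radians(p0)),-.09,.045),(g,E(np.radians(p0)),0,.045),(g+.027*u,E(np.radians(p0)),0,.022)]
      seq+=[(g+.027*u,E(np.radians(p0+d)),0,.022) for d in(30,60,85)]+[(g+.13*u,E(np.radians(p0+85)),0,.022)]
      cl=[]
      for gg,e,bk,op in seq:
        Rt=ori(u,e,t,f);p=tcp(gg,Rt)+bk*Rt.as_matrix()[:,2]
        c=[ik(p,Rt,q+dq) for dq in(np.zeros(6),[0,0,0,0,0,1.5],[0,0,0,0,0,-1.5])]
        q,er=min(c,key=lambda z:z[1]+.001*abs(z[0]-q).sum());bad=max(bad,er);qs.append(q);cl.append(clear(p,Rt,op))
      G=rc+(.105-zg)*X+.045*Z;Rt=ori(-X,-Z,t,f)
      for h in(.1,0):
        q,er=ik(tcp(G+h*Z,Rt),Rt,q);bad=max(bad,er);qs.append(q)
      Q=np.array(qs);print(th,p0,f,"err%.3f"%bad,"cl",np.round(np.array(cl)*1e3).astype(int),"q4",Q[:,3].min().round(2),Q[:,3].max().round(2),"q5 %.2f %.2f"%(Q[:,4].min(),Q[:,4].max()),"q6",np.round(Q[[0,1,5,6,7,8],5],2),"q3max %.2f"%Q[:,2].max())
E
python3 s.py
```

```text
40 -95 1 err0.604 cl [ 70   8  31  27  33  42 129] q4 -1.0 0.05 q5 0.28 1.64 q6 [-0.03  0.03 -1.95 -1.89 -3.11 -3.11] q3max 2.20
40 -95 -1 err0.440 cl [ 70   8  31  27  33  42 129] q4 -0.76 1.27 q5 0.28 1.64 q6 [ 3.11  3.11  1.19  1.25 -3.11 -3.11] q3max 2.25
40 -85 1 err0.604 cl [ 66   5  29  28  36  45 130] q4 -1.0 0.2 q5 0.28 1.50 q6 [-0.14 -0.09 -2.24 -2.14 -3.11 -3.11] q3max 2.20
40 -85 -1 err0.440 cl [ 66   5  29  28  36  45 130] q4 -0.77 1.27 q5 0.28 1.50 q6 [ 3.    3.05  0.9   1.   -3.11 -3.11] q3max 2.25
40 -75 1 err0.604 cl [ 64   3  27  30  40  42 129] q4 -1.0 0.31 q5 0.28 1.36 q6 [-0.27 -0.22 -2.49 -2.36 -3.11 -3.11] q3max 2.20
40 -75 -1 err0.440 cl [ 64   3  27  30  40  42 129] q4 -0.76 1.27 q5 0.28 1.36 q6 [ 2.87  2.92  0.66  0.78 -3.11 -3.11] q3max 2.25
40 -65 1 err0.604 cl [ 62   2  27  33  44  38 127] q4 -1.0 0.38 q5 0.28 1.31 q6 [-0.43 -0.38 -2.69 -2.55 -3.11 -3.11] q3max 2.20
40 -65 -1 err0.440 cl [ 62   2  27  33  44  38 127] q4 -0.74 1.27 q5 0.28 1.31 q6 [ 2.71  2.77  0.46  0.59 -3.11 -3.11] q3max 2.25
50 -95 1 err0.634 cl [ 65   8  29  28  36  43 131] q4 -1.0 0.
[... 1313 characters left out ...]
 q6 [ 0.14  0.15 -2.93 -2.54 -3.11 -3.11] q3max 2.14
60 -85 -1 err0.151 cl [ 55   4  28  32  36  38 135] q4 -1.0 1.22 q5 0.28 1.46 q6 [ 3.11  3.11  0.21  0.6  -2.42 -3.11] q3max 2.17
60 -75 1 err0.660 cl [ 50   2  28  35  36  36 133] q4 -1.0 0.89 q5 0.28 1.26 q6 [ 0.07  0.05 -3.07 -2.76 -3.11 -3.11] q3max 2.14
60 -75 -1 err0.148 cl [ 50   2  28  35  36  36 133] q4 -1.0 1.22 q5 0.28 1.27 q6 [ 3.11  3.11  0.07  0.39 -2.42 -3.11] q3max 2.17
60 -65 1 err0.660 cl [ 47   5  30  36  37  36 131] q4 -1.0 0.83 q5 0.28 1.08 q6 [-0.04 -0.08 -3.11 -2.9  -3.11 -3.11] q3max 2.14
60 -65 -1 err0.168 cl [ 47   5  30  36  37  36 131] q4 -1.0 1.22 q5 0.28 1.08 q6 [ 3.1   3.06 -0.02  0.24 -2.42 -3.11] q3max 2.17
```

```bash
cat > s2.py <<'E'
from plan import *
rng=np.random.default_rng(0)
for th in(40,50,60,70,80):
  for f in(1,-1):
    t=np.radians(th);G=rc+(.105-.155)*X+.045*Z;Rt=ori(-X,-Z,t,f);p=tcp(G,Rt)
    S=[]
    for i in range(30):
      q,er=ik(p,Rt,np.r_[rng.uniform(-1,.5),rng.uniform(-.2,1),rng.uniform(1,2.4),rng.uniform(-.9,3.9),rng.uniform(.4,1.8),rng.uniform(-3,3)])
      S.append((er,q))
    S.sort(key=lambda z:z[0]);print(th,f,[(round(e,3),np.round(q,2).tolist()) for e,q in S[:10:5]])
E
python3 s2.py
```

```text
40 1 [(np.float64(0.0), [-0.69, 0.69, 2.45, 2.73, 0.87, -1.57]), (np.float64(0.0), [-0.69, 0.69, 2.45, 2.73, 0.87, -1.57])]
40 -1 [(np.float64(0.0), [-0.69, 0.69, 2.45, 2.73, 0.87, 1.57]), (np.float64(0.0), [-0.69, 0.69, 2.45, 2.73, 0.87, 1.57])]
50 1 [(np.float64(0.0), [-0.64, 0.56, 2.34, 2.63, 0.48, -1.39]), (np.float64(0.0), [-0.64, 0.56, 2.34, 2.63, 0.48, -1.39])]
50 -1 [(np.float64(0.0), [-0.64, 0.56, 2.34, 2.63, 0.48, 1.75]), (np.float64(0.0), [-0.64, 0.56, 2.34, 2.63, 0.48, 1.75])]
60 1 [(np.float64(0.06), [-0.63, 0.52, 2.25, 2.21, 0.28, -0.96]), (np.float64(0.06), [-0.63, 0.52, 2.25, 2.21, 0.28, -0.96])]
60 -1 [(np.float64(0.06), [-0.63, 0.52, 2.25, 2.21, 0.28, 2.19]), (np.float64(0.06), [-0.63, 0.52, 2.25, 2.21, 0.28, 2.19])]
70 1 [(np.float64(0.018), [-0.56, 0.49, 2.07, 0.38, 0.28, 0.93]), (np.float64(0.018), [-0.56, 0.49, 2.07, 0.38, 0.28, 0.93])]
70 -1 [(np.float64(0.018), [-0.56, 0.49, 2.07, 0.38, 0.28, -2.22]), (np.float64(0.018), [-0.56, 0.49, 2.07, 0.38, 0.28, -2.22])]
80 1 [(np.float64(0.0), [-0.53, 0.52, 1.94, 0.09, 0.51, 1.24]), (np.float64(0.0), [-0.53, 0.52, 1.94, 0.09, 0.51, 1.24])]
80 -1 [(np.float64(0.0), [-0.53, 0.52, 1.94, 0.09, 0.51, -1.9]), (np.float64(0.0), [-0.53, 0.52, 1.94, 0.09, 0.51, -1.9])]
```

```bash
cat > s3.py <<'E'
from plan import *
zg=.155;out=[]
def fin(t,f,rho,q):
  e=-np.cos(rho)*Z+np.sin(rho)*np.cross(Z,X);Rt=ori(-X,e,t,f);G=rc+(.107-zg)*X+.045*Z
  q,e1_=ik(tcp(G+.1*Z,Rt),Rt,q);q2,e2=ik(tcp(G,Rt),Rt,q);return max(e1_,e2),q,q2
for th in (60,65,70,75,80,85):
  for p0 in (-110,-100,-90,-80,-70,-60,-50):
      t=np.radians(th);f=1;g=butt-(.2-zg)*u;bad=0;qs=[];cl=[]
      seq=[(g,0,0,.045),(g+.027*u,0,0,.022)]+[(g+.027*u,d,0,.022) for d in(20,40,60,80)]+[(g+.13*u,80,0,.022)]
      Q=None
      for gg,d,bk,op in seq:
        Rt=ori(u,E(np.radians(p0+d)),t,f);p=tcp(gg,Rt)
        seeds=[Q] if Q is not None else [np.array([.2,.6,1.6,a,1,b]) for a in(-.5,.5) for b in(-2,0,2)]
        q,er=min([ik(p,Rt,s) for s in seeds],key=lambda z:z[1]);Q=q;bad=max(bad,er);qs.append(q);cl.append(clear(p,Rt,op))
      qs=np.array(qs)
      fs=[]
      for rho in np.radians([-40,-20,0,20,40]):
        fs.append(min([(*fin(t,f,rho,np.r_[-.55,.5,2,a,.5,b]),rho) for a in(-.5,.3) for b in(-1.5,0,1.5)],key=lambda z:z[0]+.01*abs(z[2]-Q).sum()))
      F=min(fs,key=lambda z:z[0]*10+.05*abs(z[2]-Q).sum())
      if bad<.02: print(th,p0,"err%.3f"%bad,"cl",(np.array(cl)*1e3).astype(int),"q4",np.round(qs[[0,-2,-1],3],2),"q5min %.2f"%qs[:,4].min(),"q6",np.round(qs[[0,-2,-1],5],2),"FIN e%.3f rho%d"%(F[0],np.degrees(F[3])),np.round(F[2],2))
E
python3 s3.py
```

```text
85 -50 err0.000 cl [  2   9   6   8   7   6 107] q4 [4.04 1.33 1.27] q5min 0.70 q6 [0.95 2.52 2.79] FIN e0.000 rho-40 [-0.13  0.7   1.84 -0.98  0.89  2.44]
```

```bash
cat > s4.py <<'E'
from plan import *
zg=.155;t_=[30,40,50,60,75]
rng=np.random.default_rng(1)
seeds=[np.array([rng.uniform(-.3,.8),rng.uniform(0,1),rng.uniform(.8,2.2),a,rng.uniform(.5,1.6),b]) for a in(-.7,.2,1,3) for b in(-2,0,2)]
for th in t_:
  print(th)
  for ps in range(-100,61,20):
    r_=[]
    for lift in(0,.027,.13):
      Rt=ori(u,E(np.radians(ps)),np.radians(th),1);p=tcp(butt-(.2-zg-lift)*u,Rt)
      q,er=min([ik(p,Rt,s) for s in seeds],key=lambda z:z[1]);r_.append((round(er,2),np.round(q[[0,3,4,5]],2).tolist()))
    print("  ",ps,np.round(np.degrees(np.arctan2(*Rt.as_matrix()[1::-1,2]))),r_, int(1e3*clear(tcp(butt-(.2-zg)*u,Rt),Rt,.045)))
E
python3 s4.py
```

```text
30
   -100 -93.0 [(np.float64(0.0), [0.44, -0.61, 1.54, -0.01]), (np.float64(0.0), [0.44, -0.61, 1.6, -0.05]), (np.float64(0.0), [0.45, -0.63, 1.84, -0.2])] 6
   -80 -81.0 [(np.float64(0.0), [0.42, -0.59, 1.32, -0.3]), (np.float64(0.0), [0.43, -0.58, 1.38, -0.34]), (np.float64(0.0), [0.44, -0.57, 1.62, -0.47])] 3
   -60 -67.0 [(np.float64(0.0), [0.38, -0.52, 1.12, -0.65]), (np.float64(0.0), [0.39, -0.5, 1.19, -0.68]), (np.float64(0.0), [0.4, -0.47, 1.43, -0.8])] 2
   -40 -51.0 [(np.float64(0.0), [0.31, -0.37, 0.98, -1.09]), (np.float64(0.0), [0.32, -0.35, 1.04, -1.11]), (np.float64(0.0), [0.34, -0.32, 1.3, -1.19])] 9
   -20 -25.0 [(np.float64(0.0), [0.22, -0.15, 0.92, -1.61]), (np.float64(0.0), [0.23, -0.14, 0.99, -1.61]), (np.float64(0.0), [0.26, -0.13, 1.26, -1.62])] 18
   0 38.0 [(np.float64(0.0), [0.14, 0.07, 0.99, -2.12]), (np.float64(0.0), [0.15, 0.07, 1.06, -2.11]), (np.float64(0.0), [0.18, 0.06, 1.33, -2.06])] 20
   20 100.0 [(np.float64(0.0), [0.07, 0.21, 1.15, -2.55]), (np.float64(0.0), [0.08, 0.21, 1.22, -2.53]), (np.float64(0.0), [0.12, 0.19, 1.47, -2.44])] 18
   40 126.0
[... 5126 characters left out ...]
, (np.float64(0.0), [0.14, 2.91, 0.33, 1.56]), (np.float64(0.13), [0.14, 0.66, 0.28, -2.46])] 4
   0 38.0 [(np.float64(0.0), [-0.1, 1.82, 0.59, 2.31]), (np.float64(0.0), [-0.08, 1.71, 0.56, 2.46]), (np.float64(0.0), [-0.02, 1.25, 0.54, 3.05])] 8
   20 62.0 [(np.float64(0.0), [-0.23, 1.31, 0.93, 2.59]), (np.float64(0.0), [-0.21, 1.27, 0.94, 2.68]), (np.float64(0.0), [-0.15, 1.12, 1.0, 3.01])] 3
   40 85.0 [(np.float64(0.0), [-0.26, 1.05, 1.29, 2.68]), (np.float64(0.0), [-0.25, 1.05, 1.31, 2.75]), (np.float64(0.0), [-0.19, 1.03, 1.4, 2.99])] 4
   60 105.0 [(np.float64(0.0), [-0.24, 0.92, 1.65, 2.72]), (np.float64(0.0), [-0.22, 0.93, 1.68, 2.77]), (np.float64(0.0), [-0.18, 0.98, 1.78, 2.99])] 6
```

```bash
cat > s5.py <<'E'
from plan import *
zg=.155;f=-1
for th in(65,70,75):
  t=np.radians(th);g=butt-(.2-zg)*u;q=None;print(th)
  for ps,lift in((0,-1),(0,0),(0,.03),(30,.03),(60,.03),(85,.03),(85,.14)):
    Rt=ori(u,E(np.radians(ps)),t,f);p=tcp(g+max(lift,0)*u,Rt)-(.1 if lift<0 else 0)*Rt.as_matrix()[:,2]
    S=[ik(p,Rt,s) for s in([q] if q is not None else [np.array([0,.5,1.5,a,1,b]) for a in(.5,1.2,2) for b in(-1,0,1)])]
    q,er=min(S,key=lambda z:z[1]);print("  m",ps,lift,round(er,3),np.round(q,2),int(1e3*clear(p,Rt,.022 if lift>0 else .05)))
  for rho in range(-50,51,20):
    e=-np.cos(np.radians(rho))*Z+np.sin(np.radians(rho))*np.cross(Z,X);Rt=ori(-X,e,t,f);G=rc+(.107-zg)*X+.045*Z
    for h in(.12,0):
      q2,er=min([ik(tcp(G+h*Z,Rt),Rt,np.array([-.5,.5,1.9,a,.6,b])) for a in(-.4,.4,1,1.6) for b in(-2.5,-1,1)],key=lambda z:z[1])
      print("  f",rho,h,round(er,3),np.round(q2,2))
E
python3 s5.py
```

```text
65
  m 0 -1 0.0 [-0.16  0.22  2.04  1.03  0.6  -0.04] 49
  m 0 0 0.0 [-0.05  0.44  1.98  1.31  0.46 -0.27] 14
  m 0 0.03 0.0 [-0.03  0.4   1.93  1.15  0.48 -0.08] 35
  m 30 0.03 0.0 [-0.18  0.57  1.66  0.93  1.1  -0.2 ] 32
  m 60 0.03 0.0 [-0.18  0.82  1.26  0.8   1.65 -0.28] 34
  m 85 0.03 0.0 [-0.11  1.05  0.87  0.75  2.1  -0.35] 30
  m 85 0.14 0.0 [-0.07  1.05  0.59  0.92  2.26 -0.06] 136
  f -50 0.12 0.184 [-0.07  0.44  1.95 -1.    0.9  -0.81]
  f -50 0 0.214 [-0.13  0.77  2.2   4.14  0.87  0.33]
  f -30 0.12 0.021 [-0.24  0.32  2.04 -1.    0.57 -0.84]
  f -30 0 0.119 [-0.27  0.61  2.21  4.14  0.49  0.34]
  f -10 0.12 0.0 [-0.46  0.25  2.04 -0.2   0.4  -1.62]
  f -10 0 0.115 [-0.42  0.54  2.22  3.86  0.28  0.65]
  f 10 0.12 0.0 [-0.69  0.26  2.02  0.59  0.6  -2.4 ]
  f 10 0 0.0 [-0.69  0.51  2.13  1.14  0.35 -3.01]
  f 30 0.12 0.0 [-0.88  0.36  1.99  0.89  0.91 -2.67]
  f 30 0 0.0 [-0.88  0.61  2.07  1.16  0.73 -3.06]
  f 50 0.12 0.0 [-1.01  0.52  1.95  1.03  1.2  -2.76]
  f 50 0 0.0 [-1.01  0.77  1.99  1.15  1.07 -3.05]
70
  m 0 -1 0.0 [-0.21  0.23  2.12  1.29  0.61 -0.34] 45
  
[... 1315 characters left out ...]

  m 85 0.14 0.0 [-0.11  1.07  0.68  1.05  2.25 -0.05] 132
  f -50 0.12 0.083 [-0.06  0.5   1.87 -1.    1.04 -0.79]
  f -50 0 0.188 [-0.06  0.73  1.87 -1.    0.96 -0.62]
  f -30 0.12 0.0 [-0.22  0.37  1.91 -0.8   0.77 -1.02]
  f -30 0 0.043 [-0.22  0.59  1.98 -1.    0.6  -0.72]
  f -10 0.12 0.0 [-0.43  0.3   1.9  -0.21  0.66 -1.61]
  f -10 0 0.0 [-0.43  0.51  2.02 -0.38  0.35 -1.41]
  f 10 0.12 0.0 [-0.65  0.31  1.88  0.36  0.8  -2.16]
  f 10 0 0.0 [-0.65  0.53  1.99  0.55  0.5  -2.39]
  f 30 0.12 0.0 [-0.84  0.41  1.85  0.68  1.05 -2.46]
  f 30 0 0.0 [-0.84  0.62  1.93  0.84  0.83 -2.72]
  f 50 0.12 0.0 [-0.96  0.56  1.81  0.86  1.31 -2.61]
  f 50 0 0.0 [-0.96  0.78  1.85  0.94  1.15 -2.83]
```

θ=70° works: the tool approaches over the lean (ψ=0), turns by +85°, then lays the hook down with a 15–20° roll. Every stage is reachable. Now a helper to convert targets into tool-frame moves.

```bash
cat > mv.py <<'E'
from plan import *
from scipy.spatial.transform import Slerp
def rel(p,Rt,p0=None,R0=None):
    s=monitor.sense()
    if p0 is None:p0,R0=pose()
    d=R0.inv().apply(p-p0)*1e3;w=(R0.inv()*Rt).as_rotvec(degrees=True)
    print("MOVE",np.round(d,1).tolist(),np.round(w,1).tolist(),"rows %.1f %.1f"%(np.linalg.norm(d)/50,np.linalg.norm(w)/8.59))
    return p0,R0
def check(p,Rt,p0,R0,q,n=8,op=.05):
    sl=Slerp([0,1],R.concatenate([R0,Rt]))
    for i in range(1,n+1):
        pp=p0+(p-p0)*i/n;Ri=sl(i/n);q,er=ik(pp,Ri,q);print("  ",i,round(er,3),np.round(q,2),int(1e3*clear(pp,Ri,op)))
    return q
TH=np.radians(70);F=-1
def mugpose(zg,psi,lift=0,back=0):
    Rt=ori(u,E(np.radians(psi)),TH,F);return tcp(butt-(.2-zg-lift)*u,Rt)-back*Rt.as_matrix()[:,2],Rt
E
python3 - <<'E'
from mv import *
p,Rt=mugpose(.155,0,0,.13);p0,R0=rel(p,Rt);check(p,Rt,p0,R0,np.array(monitor.sense()['qpos']),10)
E
```

```text
MOVE [-140.2, 45.8, 201.2] [-20.9, 12.9, -70.6] rows 5.0 8.7
   1 0.0 [-0.59  0.27  1.55  0.87  1.53  1.16] 233
   2 0.0 [-0.56  0.24  1.62  0.85  1.44  1.02] 213
   3 0.0 [-0.53  0.22  1.69  0.85  1.35  0.88] 193
   4 0.0 [-0.5   0.2   1.76  0.85  1.26  0.75] 174
   5 0.0 [-0.47  0.18  1.82  0.86  1.16  0.61] 156
   6 0.0 [-0.43  0.17  1.89  0.89  1.06  0.46] 138
   7 0.0 [-0.39  0.16  1.95  0.93  0.96  0.31] 120
   8 0.0 [-0.35  0.15  2.01  0.99  0.86  0.14] 103
   9 0.0 [-0.31  0.15  2.07  1.08  0.76 -0.04] 87
   10 0.0 [-0.26  0.16  2.13  1.2   0.67 -0.27] 73
```

Call:
servo_tool(plan=[-140,46,201,-20.9,12.9,-70.6,0.6,-140,46,201,-20.9,12.9,-70.6,0.6,-140,46,201,-20.9,12.9,-70.6,0.6,-140,46,201,-20.9,12.9,-70.6,0.6,-140,46,201,-20.9,12.9,-70.6,0.6,-140,46,201,-20.9,12.9,-70.6,0.6,-140,46,201,-20.9,12.9,-70.6,0.6,-140,46,201,-20.9,12.9,-70.6,0.6,-140,46,201,-20.9,12.9,-70.6,0.6,-140,46,201,-20.9,12.9,-70.6,0.6])

```text
time: 3.1
tool_pos: [0.4265, 0.0496, 0.3416]
eef_rot: [-0.126, 0.868, 0.297, 0.378]
wrist_force: [-0.1, -0.0, 0.1]
opening: 0.0514
```

Run:
```python
from mv import *
p,Rt=mugpose(.155,0,0,.13);rel(p,Rt)
c=optics.get_calibration("wrist");im=optics.capture("wrist");cv2.imwrite("pics/w1raw.png",im)
import pickle;pickle.dump(c,open("w1.pkl","wb"))
for X_,col in [(butt,(0,255,0)),(butt-.045*u,(255,0,255)),(butt-.09*u,(255,255,0)),(mug+.105*Z,(0,0,255)),(mug-.013*l+.024*k+.151*Z,(255,0,0)),(mug-.013*l-.024*k+.151*Z,(255,0,0))]:
    q=proj(c,X_)[0];print(q.round(1));cv2.drawMarker(im,tuple(int(v) for v in q),col,0,14,1)
cv2.imwrite("pics/w1.png",im)
```

```text
MOVE [-0.2, -0.8, -1.0] [0.2, -0.2, 0.3] rows 0.0 0.1
[316.5 180.6]
[316.2 237.1]
[316.  283.4]
[316.5 304.6]
[279.3 297.5]
[353.8 297.9]
```

View pics/w1.png

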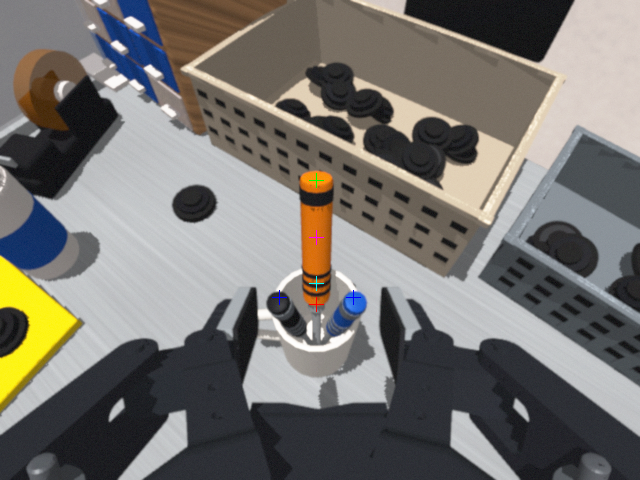

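The wrist view matches the model. The projected marks fall on the orange handle's axis at (316,181), (316,237) and (316,283), and on the two tool tops at (279,297) and (354,298). The jaws straddle the handle, so I'll advance 131 mm and then close.

Call:
servo_tool(plan=[0,-0.8,45,0,0,0,0.6,0,-0.8,85,0,0,0,0.6,0,-0.8,115,0,0,0,0.6,0,-0.8,131,0,0,0,0.6,0,-0.8,131,0,0,0,0.6])

```text
time: 3.65
tool_pos: [0.5029, 0.1086, 0.2505]
eef_rot: [-0.127, 0.869, 0.295, 0.377]
wrist_force: [-0.5, 0.2, -0.0]
opening: 0.0511
```

Call:
servo_tool(plan=[0,0,0,0,0,0,0.35,0,0,0,0,0,0,0.3,0,0,0,0,0,0,0.2,0,0,0,0,0,0,0,0,0,0,0,0,0,0,0,0,0,0,0,0,0])

```text
time: 4.25
tool_pos: [0.5022, 0.1076, 0.2528]
eef_rot: [-0.125, 0.868, 0.295, 0.379]
wrist_force: [-1.2, 0.4, 2.2]
opening: 0.0204
```

Run:
```python
from mv import *
s=monitor.sense();print(s['opening'],s['wrist_force'])
p,Rt=mugpose(.155,0);rel(p,Rt)
c=optics.get_calibration("wrist");im=optics.capture("wrist");cv2.imwrite("pics/w2.png",im)
# lift 30 mm along u; then turn path
p1,R1=mugpose(.155,0,.030);p0,R0=rel(p1,Rt)
q=np.array(s['qpos']);
for ps in(0,15,30,45,60,75,85):
    p,Rt=mugpose(.155,ps,.03);q,er=ik(p,Rt,q);print(ps,round(er,3),np.round(q,2));rel(p,Rt,p1,R1)
```

```text
0.020406111910302463 [-1.20742586  0.42811354  2.22078572]
MOVE [-1.0, -0.9, -1.3] [0.3, -0.3, 0.2] rows 0.0 0.1
MOVE [27.2, -0.7, -11.5] [0.3, -0.3, 0.2] rows 0.6 0.1
0 0.0 [-0.06  0.41  1.99  1.45  0.5  -0.39]
MOVE [0.0, 0.0, 0.0] [0.0, 0.0, 0.0] rows 0.0 0.0
15 0.0 [-0.16  0.48  1.86  1.19  0.81 -0.32]
MOVE [1.7, 37.7, 4.7] [14.1, 0.0, -5.1] rows 0.8 1.7
30 0.0 [-0.21  0.58  1.7   1.04  1.11 -0.31]
MOVE [6.7, 72.8, 18.3] [28.2, -0.0, -10.3] rows 1.5 3.5
45 0.0 [-0.22  0.71  1.5   0.93  1.39 -0.31]
MOVE [14.6, 103.0, 40.1] [42.3, -0.0, -15.4] rows 2.2 5.2
60 0.0 [-0.2   0.84  1.29  0.86  1.67 -0.32]
MOVE [24.9, 126.1, 68.4] [56.4, 0.0, -20.5] rows 2.9 7.0
75 0.0 [-0.16  0.98  1.05  0.82  1.94 -0.33]
MOVE [36.9, 140.7, 101.4] [70.5, -0.0, -25.7] rows 3.5 8.7
85 0.0 [-0.13  1.07  0.89  0.81  2.12 -0.34]
MOVE [45.5, 145.1, 124.9] [79.9, -0.0, -29.1] rows 3.9 9.9
```

View pics/w2.png

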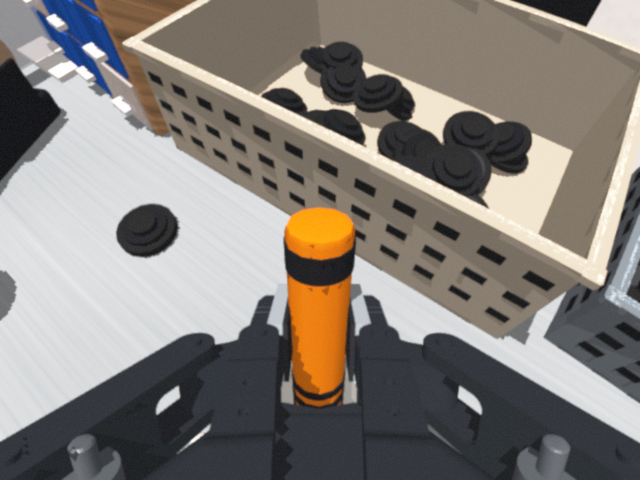

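The gripper is holding the handle, orange at (320,330), with 20 mm opening. I'll ease up 27 mm along the axis, then turn about it in two halves.

Call:
servo_tool(plan=[8.5,0,-3.1,0,0,0,0,17,0,-6.2,0,0,0,0,25.4,0,-9.2,0,0,0,0,25.4,0,-9.2,0,0,0,0])

```text
time: 4.7
tool_pos: [0.5108, 0.1145, 0.2778]
eef_rot: [-0.125, 0.868, 0.296, 0.379]
wrist_force: [0.0, -1.1, -0.7]
opening: 0.0202
```

Call:
servo_tool(plan=[0.5,20.3,1.3,7.5,0,-2.7,0,1.9,40.1,5.3,15,0,-5.5,0,4.3,59.2,11.8,22.6,0,-8.2,0,7.6,77.2,20.8,30.1,0,-10.9,0,11.7,93.6,32,37.6,0,-13.7,0,11.7,93.6,32,37.6,0,-13.7,0])

```text
time: 5.3
tool_pos: [0.594, 0.0576, 0.2622]
eef_rot: [-0.353, 0.741, 0.501, 0.275]
wrist_force: [1.4, 0.0, -2.2]
opening: 0.0206
```

Run:
```python
from mv import *
s=monitor.sense();print(s['opening'],s['wrist_force'],s['wrist_torque'],np.round(s['qpos'],2))
p,Rt=mugpose(.155,40,.027);rel(p,Rt)
a=optics.capture("scene");b=optics.capture("top")
z=lambda im,x,y:cv2.resize(im[y:y+75,x:x+100],(400,300),interpolation=cv2.INTER_CUBIC)
cv2.imwrite("pics/t1.png",np.hstack([z(a,340,235),z(b,205,180)]))
```

```text
0.020570745359330997 [ 1.43785421  0.01150185 -2.16903155] [-0.5261942  -0.00360572 -0.0545899 ] [-0.22  0.67  1.57  0.97  1.29 -0.32]
MOVE [1.0, -3.9, -0.6] [0.2, -0.1, 0.3] rows 0.1 0.0
```

View pics/t1.png

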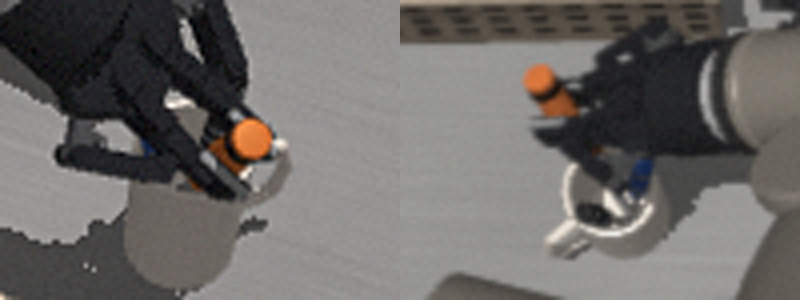

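Both views show the hook gripped and raised, with the mug upright and both tools down in it. Forces are around 2 N. Next is the second half of the turn.

Call:
servo_tool(plan=[0.5,20.3,1.3,7.5,0,-2.7,0,1.9,40.1,5.3,15,0,-5.5,0,4.3,59.2,11.8,22.6,0,-8.2,0,7.6,77.2,20.8,30.1,0,-10.9,0,12.6,96.6,34.4,39,0,-14.2,0,13.4,99.3,36.8,40.4,0,-14.7,0,13.4,99.3,36.8,40.4,0,-14.7,0])

```text
time: 6.1
tool_pos: [0.6916, 0.0729, 0.2267]
eef_rot: [-0.549, 0.505, 0.653, 0.128]
wrist_force: [-0.7, 0.2, 0.1]
opening: 0.0202
```

Run:
```python
from mv import *
s=monitor.sense();print(s['opening'],s['wrist_force'],s['wrist_torque'],np.round(s['qpos'],2))
p,Rt=mugpose(.155,83,.027);rel(p,Rt)
p2,R2=mugpose(.155,83,.15);q=np.array(s['qpos']);p0,R0=pose();check(p2,R2,p0,R0,q,4,.022);rel(p2,R2,p,Rt)
a=optics.capture("scene");b=optics.capture("top")
z=lambda im,x,y:cv2.resize(im[y:y+75,x:x+100],(400,300),interpolation=cv2.INTER_CUBIC)
cv2.imwrite("pics/t2.png",np.hstack([z(a,340,235),z(b,205,180)]))
```

```text
0.0201881728542659 [-0.69654837  0.21292146  0.07755752] [-0.42894304 -0.3641714  -0.04355702] [-0.14  1.06  0.92  0.81  2.07 -0.35]
MOVE [-0.9, -2.4, -1.0] [0.2, 0.2, 0.2] rows 0.1 0.0
   1 0.0 [-0.12  1.05  0.87  0.85  2.11 -0.28] 57
   2 0.0 [-0.11  1.04  0.8   0.89  2.15 -0.21] 86
   3 0.0 [-0.1   1.03  0.73  0.94  2.19 -0.13] 117
   4 0.0 [-0.1   1.04  0.65  0.99  2.23 -0.04] 147
MOVE [115.6, 0.0, -42.1] [0.0, 0.0, 0.0] rows 2.5 0.0
```

View pics/t2.png

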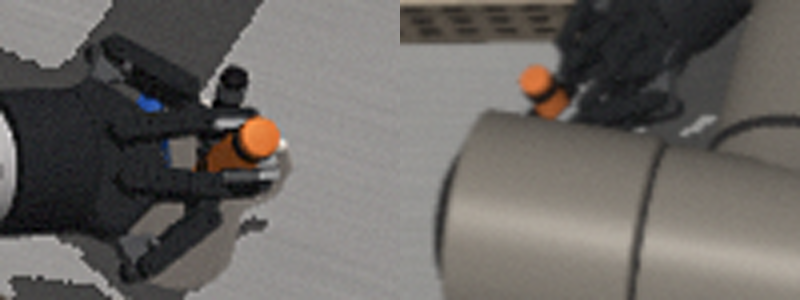

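The turn is complete, with the black tool's top at (233,80) and the blue at (150,103) in the scene crop, both still down. I'll draw 65 mm and then look: if the scraper were caught it would have risen only about 20 mm by then.

Call:
servo_tool(plan=[12.2,0,-4.4,0,0,0,0,24.4,0,-8.9,0,0,0,0,36.6,0,-13.3,0,0,0,0,48.8,0,-17.8,0,0,0,0,61,0,-22.2,0,0,0,0])

```text
time: 6.7
tool_pos: [0.7121, 0.0869, 0.2901]
eef_rot: [-0.548, 0.505, 0.654, 0.129]
wrist_force: [-0.4, 0.2, -2.1]
opening: 0.02
```

Run:
```python
from mv import *
s=monitor.sense();print(s['opening'],s['wrist_force'],s['wrist_torque'])
p,Rt=mugpose(.155,83,.092);rel(p,Rt)
a=optics.capture("scene")
z=lambda im,x,y:cv2.resize(im[y:y+75,x:x+100],(600,450),interpolation=cv2.INTER_CUBIC)
cv2.imwrite("pics/t3.png",z(a,340,235))
S=optics.get_calibration("scene");print(proj(S,np.array([mug-.013*l+.024*k+.151*Z,mug-.013*l-.024*k+.151*Z])))
```

```text
0.019996179345313808 [-0.38992076  0.22850685 -2.12707923] [-0.43485223 -0.40525619  0.00322765]
MOVE [-3.3, -0.4, 1.7] [0.4, 0.3, 0.3] rows 0.1 0.1
[[398.62801349 253.85201397]
 [378.5430914  258.68594379]]
```

View pics/t3.png

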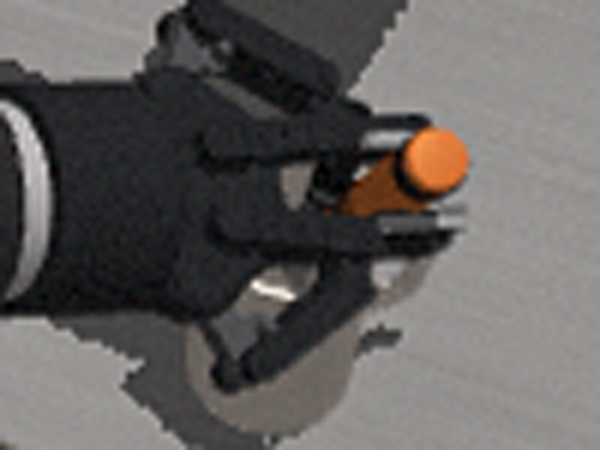

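The fingers hide the scraper's expected top at crop (351,113), but nothing stands above it. Mug upright. I'll check with the wrist camera before going on.

Run:
```python
from mv import *
s=monitor.sense();print(s['wrist_force'])
c=optics.get_calibration("wrist");im=optics.capture("wrist")
for sg,col in((1,(255,0,255)),(-1,(255,255,0))):
  for h in(.151,.171):
    q=proj(c,mug-.013*l+sg*.024*k+h*Z)[0];print(q.round());cv2.drawMarker(im,tuple(int(v) for v in q),col,0,14,2)
cv2.imwrite("pics/w3.png",im)
```

```text
[-0.39218289  0.72884932  0.61657271]
[237. 423.]
[219. 409.]
[233. 511.]
[211. 501.]
```

View pics/w3.png

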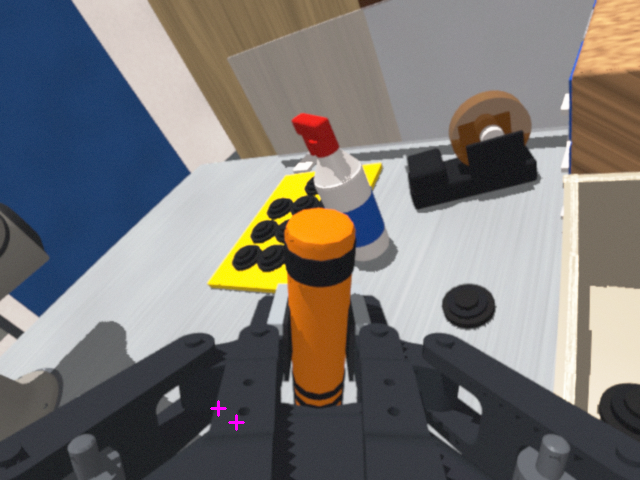

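The wrist view doesn't see into the mug, but the settled force shows no extra load. I'll draw 20 mm more and check the scene view again, since a caught scraper would now stand about 35 mm high.

Call:
servo_tool(plan=[9.4,0,-3.4,0,0,0,0,18.8,0,-6.8,0,0,0,0,18.8,0,-6.8,0,0,0,0])

```text
time: 7.1
tool_pos: [0.7183, 0.0919, 0.3079]
eef_rot: [-0.548, 0.505, 0.655, 0.129]
wrist_force: [0.0, 0.8, -0.5]
opening: 0.0203
```

Run:
```python
from mv import *
s=monitor.sense();print(s['opening'],s['wrist_force'])
a=optics.capture("scene")
S=optics.get_calibration("scene")
for h in(.151,.19):
  for sg in(1,-1):
    q=proj(S,mug-.013*l+sg*.024*k+h*Z)[0];print(h,sg,((q-(340,235))*6).round())
cv2.imwrite("pics/t4.png",cv2.resize(a[215:215+95,340:340+100],(600,570),interpolation=cv2.INTER_CUBIC))
print("crop y offset +120")
```

```text
0.02032370314044776 [ 0.04256187  0.82526928 -0.52731054]
0.151 1 [352. 113.]
0.151 -1 [231. 142.]
0.19 1 [363.  51.]
0.19 -1 [240.  80.]
crop y offset +120
```

View pics/t4.png

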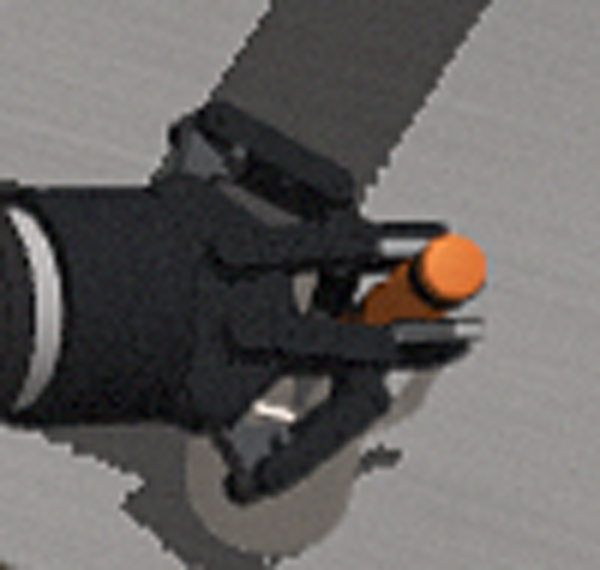

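A raised scraper would show at crop (363,171), and only bench and shadow are there, so it isn't caught. I'll draw clear and then plan the transit.

Call:
servo_tool(plan=[17,0,-6.2,0,0,0,0,36,0,-13,0,0,0,0,36,0,-13,0,0,0,0,36,0,-13,0,0,0,0])

```text
time: 7.55
tool_pos: [0.7296, 0.1008, 0.3406]
eef_rot: [-0.549, 0.505, 0.654, 0.128]
wrist_force: [0.8, 0.1, -2.5]
opening: 0.0202
```

```bash
cat > s6.py <<'E'
from mv import *
s=monitor.sense();q0=np.array(s['qpos']);p0,R0=pose();print(s['opening'],s['wrist_force'],np.round(q0,2))
Rm=ori(u,e1,TH,F);hook_in=lambda p,Rt:(p+Rt.apply([0,0,.155]),)
# hook axis in tool frame (tip direction), grasp at zg
du=ori(u,E(0),TH,F).inv().apply(u)
rho=np.radians(18);e=-np.cos(rho)*Z+np.sin(rho)*np.cross(Z,X);Rf=ori(-X,e,TH,F);G=rc+(.107-.155)*X+.045*Z
pf=tcp(G+.12*Z,Rf);qf,er=min([ik(pf,Rf,np.array([-.7,.3,1.9,a,.7,b])) for a in(.3,.8) for b in(-2.5,-1.5)],key=lambda z:z[1]);print("goal",er,np.round(qf,2))
P=[];
for i in range(0,13):
    q=q0+(qf-q0)*i/12;p,Rt=fk(q);g=p+Rt.apply([0,0,.155]);uu=Rt.apply(du);print(i,np.round(p,3),"tip",np.round(g-.155*uu,3),"butt",np.round(g+.045*uu,3))
    P.append((p,Rt))
for i,j in((0,4),(4,8),(8,12)): rel(*P[j],*P[i]);
E
python3 s6.py
```

```text
0.020212300425845337 [ 0.80394109  0.06832329 -2.53086448] [-0.09  1.04  0.64  0.99  2.23 -0.04]
goal 4.92453300360296e-14 [-0.75  0.32  1.94  0.62  0.8  -2.41]
0 [0.73  0.101 0.341] tip [0.591 0.175 0.141] butt [0.652 0.224 0.325]
1 [0.724 0.068 0.343] tip [0.625 0.163 0.129] butt [0.659 0.197 0.323]
2 [0.715 0.035 0.344] tip [0.659 0.141 0.12 ] butt [0.661 0.168 0.318]
3 [0.702 0.001 0.343] tip [0.691 0.109 0.114] butt [0.659 0.136 0.309]
4 [ 0.684 -0.032  0.342] tip [0.717 0.07  0.111] butt [0.652 0.104 0.297]
5 [ 0.663 -0.063  0.339] tip [0.736 0.025 0.112] butt [0.641 0.07  0.283]
6 [ 0.637 -0.093  0.335] tip [ 0.746 -0.022  0.117] butt [0.626 0.035 0.266]
7 [ 0.608 -0.121  0.331] tip [ 0.747 -0.069  0.124] butt [ 0.605 -0.001  0.248]
8 [ 0.575 -0.146  0.326] tip [ 0.738 -0.113  0.134] butt [ 0.58  -0.036  0.23 ]
9 [ 0.539 -0.167  0.321] tip [ 0.721 -0.152  0.144] butt [ 0.551 -0.071  0.212]
10 [ 0.501 -0.185  0.315] tip [ 0.697 -0.183  0.154] butt [ 0.517 -0.105  0.194]
11 [ 0.46  -0.198  0.309] tip [ 0.666 -0.206  0.161] butt [ 0.479 -0.137  0.178]
12 [ 0.418 -0.207  0.304] tip [ 0.63  -0.221  0.165] butt [ 0.438 -0.166  0.165]
MOVE [-73.1, -97.1, -69.3] [-28.8, -10.6, -27.5] rows 2.8 4.8
MOVE [-25.1, -138.5, -73.4] [-6.6, -27.5, -28.5] rows 3.2 4.7
MOVE [73.3, -141.3, -60.5] [18.0, -19.6, -31.5] rows 3.4 4.8
```

The straight joint path would bring the tip low over the crates. I'll raise 80 mm first and keep that height through the transit.

```bash
cat >> s6.py <<'E'
print("---")
W=[(p0,R0),(p0+.08*Z,R0),(P[4][0]+.09*Z,P[4][1]),(P[8][0]+.08*Z,P[8][1]),(P[12][0],P[12][1])]
q=q0
for a,b in zip(W,W[1:]):
    rel(*b,*a);sl=Slerp([0,1],R.concatenate([a[1],b[1]]))
    for f in(.25,.5,.75,1):
        pp=a[0]+(b[0]-a[0])*f;Rt=sl(f);q,er=ik(pp,Rt,q);g=pp+Rt.apply([0,0,.155]);uu=Rt.apply(du);print("  ",round(er,3),np.round(q,2),"tip",np.round(g-.155*uu,3),"butt",np.round(g+.045*uu,3))
E
python3 s6.py | sed -n '/---/,$p'
```

```text
---
MOVE [67.7, -31.0, -29.2] [0.0, 0.0, 0.0] rows 1.6 0.0
   0.0 [-0.09  1.03  0.62  1.02  2.25  0.  ] tip [0.591 0.175 0.161] butt [0.652 0.224 0.345]
   0.0 [-0.09  1.02  0.58  1.05  2.27  0.05] tip [0.591 0.175 0.181] butt [0.652 0.224 0.365]
   0.0 [-0.09  1.01  0.55  1.08  2.29  0.1 ] tip [0.591 0.175 0.201] butt [0.652 0.224 0.385]
   0.0 [-0.09  1.    0.51  1.11  2.31  0.16] tip [0.591 0.175 0.221] butt [0.652 0.224 0.405]
MOVE [-64.7, -101.0, -72.9] [-28.8, -10.6, -27.5] rows 2.8 4.8
   0.0 [-0.15  0.92  0.64  0.99  2.21 -0.1 ] tip [0.619 0.151 0.205] butt [0.65  0.194 0.398]
   0.0 [-0.2   0.85  0.75  0.93  2.09 -0.31] tip [0.651 0.126 0.196] butt [0.649 0.164 0.392]
   0.0 [-0.26  0.79  0.86  0.9   1.98 -0.5 ] tip [0.684 0.099 0.195] butt [0.65  0.134 0.389]
   0.0 [-0.31  0.73  0.95  0.9   1.87 -0.68] tip [0.717 0.07  0.201] butt [0.652 0.104 0.387]
MOVE [-33.0, -141.2, -67.8] [-6.6, -27.5, -28.5] rows 3.2 4.7
   0.0 [-0.36  0.66  1.07  0.81  1.77 -0.89] tip [0.724 0.022 0.194] butt [0.631 0.07  0.365]
   0.0 [-0.41  0.6   1.19  0.75  1.65 -1.09] tip [ 0.73  -0.024  0.195] butt [0.612 0.036 0.345]
   0.0 [-0.47  0.53  1.3   0.72  1.53 -1.29] tip [ 0.735 -0.07   0.201] butt [0.595 0.    0.326]
   0.0 [-0.53  0.48  1.4   0.71  1.41 -1.49] tip [ 0.738 -0.113  0.214] butt [ 0.58  -0.036  0.31 ]
MOVE [54.6, -189.8, 0.3] [18.0, -19.6, -31.5] rows 4.0 4.8
   0.0 [-0.58  0.43  1.54  0.64  1.28 -1.7 ] tip [ 0.711 -0.144  0.198] butt [ 0.542 -0.067  0.27 ]
   0.0 [-0.62  0.38  1.67  0.59  1.14 -1.91] tip [ 0.685 -0.173  0.184] butt [ 0.505 -0.099  0.232]
   0.0 [-0.68  0.34  1.81  0.58  0.97 -2.14] tip [ 0.658 -0.198  0.173] butt [ 0.471 -0.132  0.197]
   0.0 [-0.75  0.32  1.94  0.62  0.8  -2.41] tip [ 0.63  -0.221  0.165] butt [ 0.438 -0.166  0.165]
```

Call:
servo_tool(plan=[17,-8,-7,0,0,0,0,34,-16,-15,0,0,0,0,51,-23,-22,0,0,0,0,68,-31,-29,0,0,0,0,68,-31,-29,0,0,0,0])

```text
time: 8.05
tool_pos: [0.7293, 0.1009, 0.4232]
eef_rot: [-0.548, 0.505, 0.655, 0.129]
wrist_force: [-0.3, -0.0, -0.6]
opening: 0.0201
```

Call:
servo_tool(plan=[-11,-17,-12,-4.8,-1.8,-4.6,0,-22,-34,-24,-9.6,-3.5,-9.2,0,-32,-50,-36,-14.4,-5.3,-13.8,0,-43,-67,-49,-19.2,-7.1,-18.3,0,-54,-84,-61,-24,-8.8,-22.9,0,-65,-101,-73,-28.8,-10.6,-27.5,0,-65,-101,-73,-28.8,-10.6,-27.5,0])

```text
time: 8.75
tool_pos: [0.6831, -0.0348, 0.4308]
eef_rot: [-0.299, 0.468, 0.748, 0.364]
wrist_force: [0.2, -0.0, -1.3]
opening: 0.0201
```

Call:
servo_tool(plan=[-5,-24,-11,-1.1,-4.6,-4.8,0,-11,-47,-23,-2.2,-9.2,-9.5,0,-16,-71,-34,-3.3,-13.8,-14.3,0,-22,-94,-45,-4.4,-18.3,-19,0,-27,-118,-57,-5.5,-22.9,-23.8,0,-33,-141,-68,-6.6,-27.5,-28.5,0,-33,-141,-68,-6.6,-27.5,-28.5,0])

```text
time: 9.45
tool_pos: [0.5736, -0.1469, 0.4048]
eef_rot: [0.008, 0.359, 0.867, 0.346]
wrist_force: [0.0, 0.4, -0.8]
opening: 0.0201
```

Call:
servo_tool(plan=[8,-27,0,2.6,-2.8,-4.5,0,16,-54,0,5.1,-5.6,-9,0,23,-81,0,7.7,-8.4,-13.5,0,31,-108,0,10.3,-11.2,-18,0,39,-136,0,12.9,-14,-22.5,0,47,-163,0,15.4,-16.8,-27,0,54.6,-190,0,18,-19.6,-31.5,0,54.6,-190,0,18,-19.6,-31.5,0])

```text
time: 10.25
tool_pos: [0.4164, -0.2061, 0.3013]
eef_rot: [0.189, 0.161, 0.96, 0.131]
wrist_force: [-0.3, 0.8, -1.3]
opening: 0.0204
```

```bash
cat > s7.py <<'E'
from mv import *
s=monitor.sense();print(s['time'],s['opening'],s['wrist_force'],np.round(s['qpos'],2))
rho=np.radians(18);e=-np.cos(rho)*Z+np.sin(rho)*np.cross(Z,X);Rf=ori(-X,e,TH,F);G=rc+(.107-.155)*X+.045*Z
rel(tcp(G+.12*Z,Rf),Rf)
S=optics.get_calibration("scene");T=optics.get_calibration("top")
a=optics.capture("scene");b=optics.capture("top");cv2.imwrite("pics/f_s.png",a);cv2.imwrite("pics/f_t.png",b)
p,Rt=pose();du=ori(u,E(0),TH,F).inv().apply(u);g=p+Rt.apply([0,0,.155]);uu=Rt.apply(du)
pts=[g+.045*uu,g-.063*uu,g-.155*uu];rp=[rc-.075*X+.029*Z,rc+.055*X+.039*Z]
out=[]
for im,c,x0,y0 in((a,S,190,140),(b,T,315,170)):
    im=cv2.resize(im[y0:y0+110,x0:x0+110],(400,400),interpolation=cv2.INTER_CUBIC);sc=400/110
    for P,col in((pts,(0,255,0)),(rp,(0,0,255))):
        for q in proj(c,np.array(P)): cv2.drawMarker(im,tuple(int(v) for v in (q-(x0,y0)+.5)*sc),col,0,10,1)
    out.append(im)
cv2.imwrite("pics/f1.png",np.hstack(out))
E
python3 s7.py
```

```text
10.25 0.02037288528450881 [-0.3377509   0.80186552 -1.31324307] [-0.75  0.32  1.94  0.62  0.8  -2.41]
MOVE [-2.6, 0.0, -1.6] [0.2, -0.3, -0.2] rows 0.1 0.0
```

View pics/f1.png

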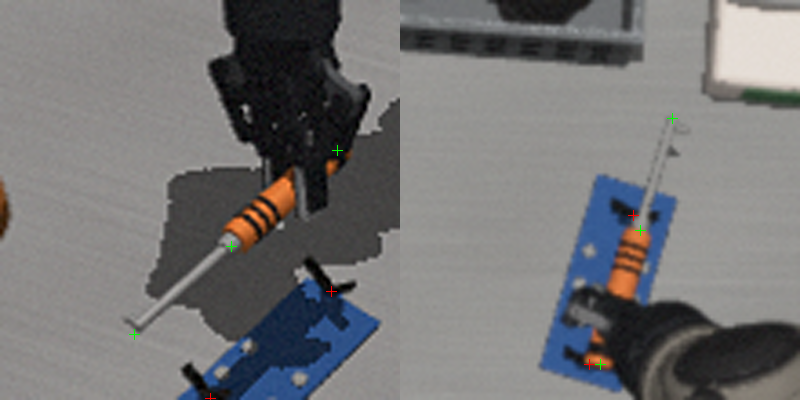

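The overlay agrees: the hook is near level, and the predicted junction at (231,246)/(641,230) and the tip at (672,118) sit on the hook to within a few mm. The red mark at (633,215) is centred on the shank saddle. Next is lowering.

```bash
cat > s8.py <<'E'
from mv import *
import sys
h=float(sys.argv[1])
s=monitor.sense();print(s['time'],s['opening'],s['wrist_force'],s['wrist_torque'])
rho=np.radians(18);e=-np.cos(rho)*Z+np.sin(rho)*np.cross(Z,X);Rf=ori(-X,e,TH,F);G=rc+(.107-.155)*X+.045*Z
p,Rt=pose();q=np.array(s['qpos']);pf=tcp(G+h*Z,Rf)
rel(pf,Rf);check(pf,Rf,p,Rt,q,2);print("down10 in tool",np.round(Rt.inv().apply([0,0,-10]),2),"fwd/side err world mm",np.round((pf-p)*1e3,1))
E
python3 s8.py .025
```

```text
10.35 0.020366545576694872 [-0.28607911 -0.55803014 -1.43062031] [-0.08892717  0.24838831 -0.00206458]
MOVE [31.0, -30.4, 84.3] [0.2, -0.1, -0.2] rows 1.9 0.0
   1 0.0 [-0.75  0.4   1.99  0.71  0.7  -2.53] 260
   2 0.0 [-0.75  0.49  2.03  0.83  0.6  -2.68] 263
down10 in tool [ 3.23 -3.13  8.93] fwd/side err world mm [ -0.6  -0.6 -94.8]
```

Call:
servo_tool(plan=[8,-8,21,0,0,0,0,16,-15,42,0,0,0,0,23,-23,63,0,0,0,0,31,-30,84,0,0,0,0,31,-30,84,0,0,0,0,31,-30,84,0,0,0,0])

```text
time: 10.95
tool_pos: [0.4188, -0.2076, 0.2096]
eef_rot: [0.192, 0.161, 0.959, 0.13]
wrist_force: [-0.1, -0.0, -1.4]
opening: 0.0202
```

```bash
python3 s8.py .003
python3 - <<'E'
from h import *
a=optics.capture("scene");b=optics.capture("top")
z=lambda im,x,y,w:cv2.resize(im[y:y+w,x:x+w],(400,400),interpolation=cv2.INTER_CUBIC)
cv2.imwrite("pics/f2.png",np.hstack([z(a,210,180,90),z(b,330,195,90)]))
E
```

```text
10.95 0.020167623537960897 [-0.09728116 -0.0390603  -1.37115447] [-0.07624029  0.30982913 -0.04992914]
MOVE [8.3, -7.1, 20.3] [0.2, 0.1, -0.1] rows 0.5 0.0
   1 0.0 [-0.75  0.51  2.03  0.86  0.58 -2.72] 265
   2 0.0 [-0.75  0.54  2.04  0.89  0.56 -2.76] 268
down10 in tool [ 3.26 -3.12  8.92] fwd/side err world mm [ -0.8   0.3 -23. ]
```

View pics/f2.png

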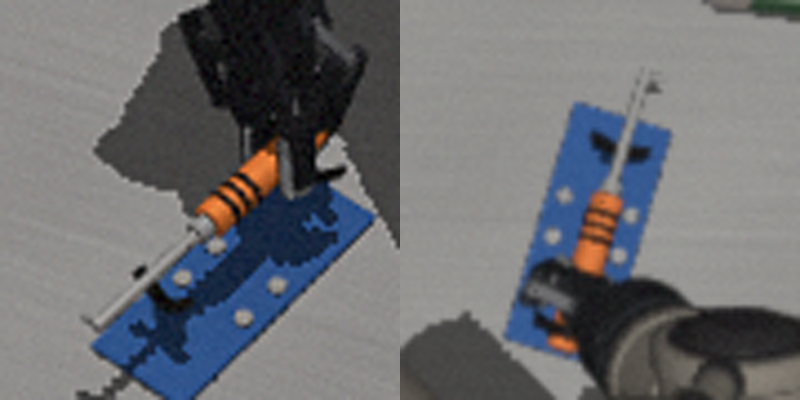

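The shank crosses the middle of its saddle, at (622,148) with the arms at 592–650, and the handle is over the other. I've now used all my picture views, so from here I'll lower with force feedback.

Call:
servo_tool(plan=[2,-1.6,4.5,0,0,0,0,4,-3.2,9,0,0,0,0,5.5,-4.6,13.4,0,0,0,0,6.6,-5.5,16,0,0,0,0,6.6,-5.5,16,0,0,0,0])

```text
time: 11.55
tool_pos: [0.417, -0.2074, 0.1907]
eef_rot: [0.191, 0.161, 0.959, 0.13]
wrist_force: [1.0, -0.2, -1.0]
opening: 0.0202
```

Call:
servo_tool(plan=[0.3,-0.3,0.9,0,0,0,0,0.6,-0.6,1.8,0,0,0,0,0.6,-0.6,1.8,0,0,0,0])

```text
time: 11.85
tool_pos: [0.4172, -0.2075, 0.1892]
eef_rot: [0.192, 0.161, 0.959, 0.13]
wrist_force: [0.2, 0.4, -1.5]
opening: 0.0203
```

```bash
python3 s8.py 0
```

```text
11.85 0.020329793549799073 [ 0.23358175  0.43464815 -1.50335124] [-0.13518037  0.2868512  -0.04764804]
MOVE [1.2, -1.4, 5.4] [0.1, 0.1, -0.1] rows 0.1 0.0
   1 0.0 [-0.75  0.54  2.04  0.9   0.56 -2.77] 268
   2 0.0 [-0.75  0.54  2.04  0.9   0.56 -2.78] 268
down10 in tool [ 3.27 -3.11  8.93] fwd/side err world mm [ 0.8  0.2 -5.6]
```

Still 5.6 mm above nominal with no contact. I'll carry on in 1 mm steps.

Call:
servo_tool(plan=[0.3,-0.3,0.9,0,0,0,0,0.7,-0.6,1.8,0,0,0,0,0.9,-0.9,2.7,0,0,0,0,0.9,-0.9,2.7,0,0,0,0])

```text
time: 12.25
tool_pos: [0.4173, -0.2074, 0.1861]
eef_rot: [0.192, 0.161, 0.959, 0.13]
wrist_force: [-0.1, 0.2, -1.3]
opening: 0.0206
```

Call:
servo_tool(plan=[0.3,-0.3,0.9,0,0,0,0,0.4,-0.4,1.4,0,0,0,0,0.4,-0.4,1.4,0,0,0,0])

```text
time: 12.55
tool_pos: [0.4174, -0.2074, 0.1846]
eef_rot: [0.192, 0.161, 0.959, 0.13]
wrist_force: [-0.2, -0.1, -1.0]
opening: 0.0205
```

```bash
python3 s8.py 0
```

```text
12.55 0.020537665103442643 [-0.17137888 -0.09211788 -0.9674478 ] [-0.13045854  0.242777   -0.03706941]
MOVE [-0.2, -0.1, 1.3] [0.1, 0.1, -0.1] rows 0.0 0.0
   1 0.0 [-0.75  0.54  2.04  0.91  0.56 -2.78] 268
   2 0.0 [-0.75  0.54  2.04  0.9   0.56 -2.78] 268
down10 in tool [ 3.26 -3.11  8.93] fwd/side err world mm [ 0.7  0.1 -1.1]
```

Call:
servo_tool(plan=[0.3,-0.3,0.9,0,0,0,0,0.3,-0.3,0.9,0,0,0,0])

```text
time: 12.75
tool_pos: [0.4174, -0.2074, 0.1836]
eef_rot: [0.192, 0.161, 0.959, 0.13]
wrist_force: [-0.3, -0.8, -0.2]
opening: 0.0204
```

Call:
servo_tool(plan=[0.3,-0.3,0.9,0,0,0,0,0.3,-0.3,0.9,0,0,0,0])

```text
time: 12.95
tool_pos: [0.4175, -0.2073, 0.1829]
eef_rot: [0.192, 0.161, 0.959, 0.13]
wrist_force: [0.8, 0.6, 2.9]
opening: 0.02
```

```bash
python3 s8.py 0
```

```text
12.95 0.019973102725929993 [0.76435145 0.64212992 2.90449354] [0.24930505 0.06119658 0.14115231]
MOVE [-0.7, 0.3, -0.4] [0.1, 0.1, -0.0] rows 0.0 0.0
   1 0.0 [-0.75  0.55  2.04  0.91  0.56 -2.78] 268
   2 0.0 [-0.75  0.54  2.04  0.9   0.56 -2.78] 268
down10 in tool [ 3.27 -3.11  8.92] fwd/side err world mm [ 0.5 -0.   0.7]
```

Contact made, about 4 N at 0.7 mm below nominal. I'll seat it slightly more and open gently.

Call:
servo_tool(plan=[0.2,-0.2,0.6,0,0,0,0,0.2,-0.2,0.6,0,0,0,0.25,0.2,-0.2,0.6,0,0,0,0.28,0.2,-0.2,0.6,0,0,0,0.32,0.2,-0.2,0.6,0,0,0,0.38,0.2,-0.2,0.6,0,0,0,0.45,0.2,-0.2,0.6,0,0,0,0.5,0.2,-0.2,0.6,0,0,0,0.5])

```text
time: 13.75
tool_pos: [0.4174, -0.2075, 0.182]
eef_rot: [0.192, 0.161, 0.959, 0.13]
wrist_force: [-0.5, -0.3, -0.6]
opening: 0.043
```

```bash
python3 s8.py 0
python3 - <<'E'
from h import *
cv2.imwrite("pics/g_s.png",optics.capture("scene"));cv2.imwrite("pics/g_t.png",optics.capture("top"))
E
```

```text
13.75 0.04295277613306991 [-0.53536504 -0.31180361 -0.58015409] [-0.06600219  0.24616837  0.00710589]
MOVE [-1.0, 0.8, -1.1] [0.1, 0.1, -0.1] rows 0.0 0.0
   1 0.0 [-0.75  0.55  2.04  0.91  0.56 -2.78] 269
   2 0.0 [-0.75  0.54  2.04  0.9   0.56 -2.78] 268
down10 in tool [ 3.26 -3.11  8.93] fwd/side err world mm [0.6 0.2 1.5]
```

Run:
```python
from mv import *
p,Rt=pose();q=np.array(monitor.sense()['qpos']);check(p-.09*Rt.as_matrix()[:,2],Rt,p,Rt,q,5)
```

```text
1 0.0 [-0.77  0.51  2.05  0.86  0.58 -2.74] 270
   2 0.0 [-0.79  0.47  2.05  0.82  0.62 -2.71] 273
   3 0.0 [-0.81  0.43  2.04  0.77  0.65 -2.67] 277
   4 0.0 [-0.83  0.39  2.04  0.74  0.69 -2.64] 282
   5 0.0 [-0.85  0.36  2.03  0.7   0.73 -2.61] 287
```

Call:
servo_tool(plan=[0,0,-8,0,0,0,0.5,0,0,-18,0,0,0,0.5,0,0,-30,0,0,0,0.5,0,0,-50,0,0,0,0.5,0,0,-75,0,0,0,0.5,0,0,-90,0,0,0,0.5,0,0,-90,0,0,0,0.5])

```text
time: 14.55
tool_pos: [0.3802, -0.225, 0.2646]
eef_rot: [0.194, 0.161, 0.959, 0.128]
wrist_force: [0.1, -0.6, -0.4]
opening: 0.0427
```

Call:
servo_tool(plan=[-60,100,-100,0,0,0,0.5,-60,100,-100,0,0,0,0.5,-60,100,-100,0,0,0,0.5,-60,100,-100,0,0,0,0.5,-60,100,-100,0,0,0,0.5,-60,100,-100,0,0,0,0.5])

```text
time: 15.15
tool_pos: [0.4175, -0.1729, 0.4008]
eef_rot: [0.191, 0.161, 0.96, 0.13]
wrist_force: [0.6, -0.4, -0.7]
opening: 0.0429
```

Run:
```python
from mv import *
s=monitor.sense();print(s['time'],s['tool_pos'],s['wrist_force'])
S=optics.get_calibration("scene");T=optics.get_calibration("top")
ims={"scene":optics.capture("scene"),"top":optics.capture("top")}
Y=np.cross(Z,X)
for n,C,ex in(("scene",S,None),("top",T,None)):
    im=ims[n];cv2.imwrite(f"pics/e_{n}.png",im);h=cv2.cvtColor(im,cv2.COLOR_BGR2HSV)
    M=((h[...,0]>5)&(h[...,0]<18)&(h[...,1]>150)&(h[...,2]>60)).astype(np.uint8)
    w=proj(C,rc+.045*Z)[0];yy,xx=np.nonzero(M);m=np.hypot(xx-w[0],yy-w[1])<70
    W=np.array([onz(C,(x,y),.048) for x,y in zip(xx[m].astype(float),yy[m].astype(float))])-rc
    a=W@X*1e3;b=W@Y*1e3;print(n,"handle px",len(a),"rest x range",np.percentile(a,[1,99]).round(1),"y fit",np.polyfit(a,b,1).round(3))
    o=cv2.imread(f"pics/{n}0.png")
    # displaced mug/tools/others: diff vs start around each
    for nm,P in(("mug",mug+.05*Z),("scraper top",mug-.013*l+.024*k+.151*Z),("awl top",mug-.013*l-.024*k+.151*Z)):
        x,y=proj(C,P)[0].round().astype(int);r_=6 if 'top' in nm else 14
        d=cv2.absdiff(im,o)[y-r_:y+r_,x-r_:x+r_].astype(int).max(2);print("  ",nm,(x,y),"frac changed %.2f"%(d>45).mean())
```

```text
15.15 [ 0.41753855 -0.17286075  0.4008403 ] [ 0.60633517 -0.44673553 -0.74882691]
scene handle px 243 rest x range [-97.5  12.3] y fit [ 0.007 -0.439]
   mug (np.int64(386), np.int64(285)) frac changed 0.18
   scraper top (np.int64(399), np.int64(254)) frac changed 0.00
   awl top (np.int64(379), np.int64(259)) frac changed 0.19
top handle px 54 rest x range [-91.   13.5] y fit [-0.016  2.287]
   mug (np.int64(260), np.int64(231)) frac changed 0.21
   scraper top (np.int64(251), np.int64(232)) frac changed 0.05
   awl top (np.int64(265), np.int64(223)) frac changed 0.24
```

Run:
```python
from mv import *
for n in("scene","top"):
    C=optics.get_calibration(n);o=cv2.imread(f"pics/{n}0.png");e=cv2.imread(f"pics/e_{n}.png")
    # mug via lower body / handle loop template
    for nm,P,r_ in(("handle loop",mug+.058*k+.06*Z,7),("awl top",mug-.013*l-.024*k+.148*Z,5),("spray",None,0)):
        if P is None: continue
        x,y=proj(C,P)[0].round().astype(int);t=o[y-r_:y+r_+1,x-r_:x+r_+1];w=e[y-r_-12:y+r_+13,x-r_-12:x+r_+13]
        m=cv2.matchTemplate(w,t,cv2.TM_CCOEFF_NORMED);_,v,_,loc=cv2.minMaxLoc(m);print(n,nm,"shift px",np.array(loc)-12,"score %.2f"%v)
    d=(cv2.absdiff(o,e).max(2)>50).astype(np.uint8);k_,lab,st,ce=cv2.connectedComponentsWithStats(d)
    print(n,[(ce[i].round().tolist(),int(st[i,4])) for i in range(1,k_) if st[i,4]>25])
    # upright tool heights: blue pixels near the awl
    for im,s in((o,"old"),(e,"new")):
        h=cv2.cvtColor(im,cv2.COLOR_BGR2HSV);x,y=proj(C,mug-.013*l-.024*k+.14*Z)[0].astype(int)
        M=((h[...,0]>100)&(h[...,0]<125)&(h[...,1]>120))[y-20:y+25,x-20:x+20];yy,xx=np.nonzero(M);print("  blue",s,len(xx),(xx.mean()+x-20).round(1),(yy.mean()+y-20).round(1),"top row",yy.min()+y-20)
```

```text
scene handle loop shift px [0 0] score 0.71
scene awl top shift px [0 1] score 0.85
scene [([211.0, 28.0], 1505), ([292.0, 7.0], 92), ([275.0, 22.0], 983), ([341.0, 24.0], 66), ([250.0, 32.0], 63), ([280.0, 118.0], 3918), ([418.0, 74.0], 124), ([396.0, 73.0], 77), ([365.0, 99.0], 566), ([401.0, 107.0], 342), ([442.0, 118.0], 2106), ([222.0, 140.0], 1980), ([406.0, 151.0], 150), ([354.0, 165.0], 1091), ([399.0, 187.0], 2311), ([269.0, 214.0], 2372), ([280.0, 246.0], 60), ([241.0, 252.0], 70), ([377.0, 260.0], 27), ([396.0, 275.0], 198), ([380.0, 315.0], 93)]
  blue old 95 379.0 266.7 top row 257
  blue new 94 378.5 267.3 top row 258
top handle loop shift px [0 0] score 1.00
top awl top shift px [ 0 -1] score 0.74
top [([252.0, 216.0], 296), ([383.0, 277.0], 2982), ([260.0, 360.0], 3192), ([461.0, 388.0], 9674), ([285.0, 366.0], 436), ([393.0, 357.0], 326), ([303.0, 361.0], 288), ([354.0, 373.0], 127), ([576.0, 406.0], 2245), ([299.0, 401.0], 486), ([330.0, 396.0], 26), ([345.0, 431.0], 1006), ([328.0, 422.0], 79), ([302.0, 453.0], 1974), ([583.0, 439.0], 368), ([497.0, 457.0], 57), ([479.0, 463.0], 39), ([261.0, 470.0], 38)]
  blue old 24 265.1 223.3 top row 221
  blue new 24 264.9 221.8 top row 219
```

Mug and awl are unchanged to within 1–2 px, the scraper top hasn't moved, and nothing else on the bench changed. The hook lies centred in the rest and the arm is clear, so I'm handing in.

```bash
python3 -c "
from station import r
print(r.finish_job())"
```

```text
the job is handed in; nothing more can be done
None
```

I drew the hook out of the mug and laid it in the two-saddle rest, then handed the job in; `finish_job` gives no verdict. I gripped it by the handle, eased it up 27 mm, turned it 83° about its own axis and drew it clear. I then carried it high over the crates, lowered it until it touched the saddles with about 4 N, opened the jaws gently and backed away along the tool axis.

Last checks:
- **Hook in the rest:** the handle spans rest x of about -97 to +12 mm, so it is roughly centred. It sits within about 2.5 mm of the saddle axis sideways, in line with the rest.
- **Mug and the other two tools:** the mug's handle loop matched its starting picture with no shift, though in the scene view only at 0.71. The scraper's top was unchanged and the awl's top had moved 1–2 pixels.
- **Other things on the bench:** I saw no change around them in the pictures.

Less certain:
- **View of the scraper during the draw:** the fingers hid its top part of the way. I relied on it not showing above them and on the force readings.
- **Final height and level:** I inferred these from the contact height and the sideways centring. I had used all 12 picture views, so I could not inspect the end state by eye.
- **Handle position from the two cameras:** the sideways readings differ by about 3 mm (-0.4 and +2.3 mm), the same disagreement as in the rest's own measured position. The arm also partly hid the handle in the top view.

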